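# Prime the red bench lubricator

### The arm

A 7-joint arm with a two-finger parallel gripper is mounted at the origin on the work surface. World frame = base frame: x ahead of the robot, y to its left, z up, the work surface at z = 0. Lengths are in m, angles in rad, forces in N, time in s.
With the tool pointing down it reaches from about 0.35 to 0.9 m from the base axis. Payload 8.1 kg.
Tool frame: the origin (TCP) lies at the centre of the arm's flange, where the gripper is bolted on; the fingertips stand 178 mm ahead of it and the grasp point (between the pads) lies 159 mm ahead of it; z points along the fingers, y is the direction in which the jaws open and shut (so a half turn about z gives the same grasp; the last joint's range is limited). The gripper opens to 92 mm and grips with 3 to 60 N. Pads are 19 mm wide; open, the fingers measure 130 mm over their backs; the gripper's body (75 mm by 190 mm) begins 47 mm behind the grasp point.
Start: joints at [-1.414, 0.434, 0.025, 1.573, -0.012, 1.134, -0.075], TCP at [0.161, 0.604, 0.405] pointing down, gripper open.
Joint ranges: [-2.62, 2.62], [-0.44, 2.09], [-1.27, 1.32], [0.08, 2.57], [-1.32, 4.46], [0.12, 2], [-2.74, 2.74]. Speed limits (rad/s): [2.22, 2.22, 3.01, 3.01, 3.14, 3.14, 3.14].

### API

Orientations are given as a rotation vector (axis times angle).
In Python, from cell import arm, get_image, camera_model gives the robot as it stands. The module is installed in compiled form; this text tells all that it offers.
- The arm moves only by the shell command python3 -m pendant 'ROWS' [FORCE]. ROWS is JSON, a list that holds one entry, the list of rows, each a list of 7 numbers: the shift along the tool's x, y, z in mm, then the turn, a rotation vector about the tool's x, y, z in rad, then the closure, from -1 (fully open) to 1 (shut). In form: [[[x, y, z, rx, ry, rz, hand], ...]]. A call has 1 to 20 rows; each row is the pose to reach, as a shift and turn from the pose commanded when the call began, along the tool's axes at that moment; what a row does not reach only later rows make up. A row lasts 1/8 s, in which the tool goes at most 62.5 mm and 10.7 degrees, less where a joint would pass 70% of its speed; a pose out of reach is approached as far as the arm can. A call with a gripper value outside its range is refused whole. The fingers move at their own pace and stop on an object; FORCE is the grip in N (left out, the last holds). Time passes only in rows, so rows that repeat a pose let the fingers close. It gives the time, the measured TCP pose, the force and the opening at its end, in the units of the state.
- arm.observe(): the state, without advancing time (a new reading comes with each control period).
- get_image(name): name is "side" or "top"; returns the picture (400x640x3 uint8, red, green, blue); there is no depth.
- camera_model(name): a dict with "fx", "fy", "cx", "cy" (pixels), "position" and "orientation" of the camera in the world. Camera axes: x right, y down, z forward; pixel columns grow to the right and rows downward; lengths in m; the calibration is good to about 2 mm. A picture is of the moment at which its call begins. camera_model takes no time and is no camera call.
- arm.sign_off(): hands the job in, once; it reports no verdict.
The state is a dict: "clock": time; "joints": joint angles; "dq": joint speeds; "joint_efforts": joint torques, N m; "position": TCP position; "ee_rot": TCP orientation; "force": force on the tool from outside, world axes, zero at the start; "ft_torque": the same for the moment, N m; "width": opening from 0.0 (shut) to 1.0 (fully open).
Only numpy, scipy, OpenCV 4.12 (cv2) and the standard library are available. Lean on these libraries where they do the work, as an engineer would, in place of code of your own. Each camera call takes 0.05 s, during which the arm holds its last target.

### The job

The red grease pump on the bench has lost its pressure. With the fingertips press its black plunger knob right down and let it spring all the way back up, again and again, until the yellow indicator pin beside it pops fully out and shows its green band; then leave the plunger up and move clear. Do not touch the pin itself, do not work the blue pump, and leave the tools and other things on the bench as they stand.

Things in the scene. Friction and masses are not known exactly. Their poses are not given: they have to be found in the camera images.
- red_pump: The red bench lubricator, the one to be pumped. Foot 125 x 176 x 8 mm, red block 64 (x) x 150 (y) mm, top 68 mm up. Origin on the table under the block's middle, z up. Own x = -58 mm: amber reservoir, 54 mm across, top 100 mm up. Own y = +45 mm: plunger, a black knob 44 mm across. Own y = -45 mm: brass collar (26 mm across, top 80 mm up) with the yellow indicator pin. Bolted to the bench.
- red_plunger_top (a point): centre of the top of the red pump's black mushroom knob (44 mm across, 20 mm thick, flat top 36 mm across), 150 mm above the table when up and 125 mm when fully down; moves with the plunger, straight down along z. Nothing but the rod and its 42 mm collar (top 95 mm up) lies within 20 mm of the knob.
- red_plunger (a joint): travel of the red pump's plunger in m: 0 = up (rest), 0.025 = fully down. A spring returns it: about 4 N starts it, 10 to 14 N brings it fully down. Each stroke from fully up to fully down and back ratchets the indicator pin up by about 7 mm (the first by 3 to 10 mm); short strokes (not past 0.021 going down, or not back to 0.004) may lift nothing. It still strokes freely once the pin is out.
- red_pin: the red pump's indicator pin: yellow rod, 10 mm across, standing in the brass collar, with a green band at its foot seen only when fully out. Origin at the centre of its top, 83 mm above the table when lowest, 123 mm when fully out; moves only along z. Starts at 83 to 97 mm, keeps its height between strokes; past about 111 mm it pops by itself to 123 mm and stays. Not to be touched.
- blue_pump: The blue bench lubricator, of the same build, to be left alone. Foot 125 x 176 x 8 mm, blue block 64 (x) x 150 (y) mm, top 68 mm up. Origin on the table under the block's middle, z up. Own x = -58 mm: amber reservoir, 54 mm across, top 100 mm up. Own y = +45 mm: plunger, a black knob 44 mm across. Own y = -45 mm: brass collar (26 mm across, top 80 mm up) with the yellow indicator pin. Bolted to the bench.
- blue_plunger (a joint): travel of the blue pump's plunger in m: 0 = up, 0.025 = fully down. Its knob is like the red pump's and in the same place on its own pump. Leave it up.
- screwdriver: screwdriver, orange handle, 190 mm long, lying between the pumps; origin mid-length underneath. Loose; leave it alone.
- wrench: steel open-ended wrench, 180 mm long, lying flat; origin mid-length underneath. Loose; leave it alone.
- mug: white ceramic mug, 80 mm across, 90 mm high; origin under its middle. Loose; leave it alone.
- jar: glass jar with green lid, 68 mm across, 85 mm high; origin under its middle. Loose; leave it alone.
- spray_can: blue spray can, 56 mm across, 115 mm high, standing; origin under its middle. Loose; leave it alone.
- bearing: steel bearing ring, 52 mm across, 15 mm high, lying flat; origin under its middle. Loose; leave it alone.
- socket: steel socket, 26 mm across, 35 mm high, standing; origin under its middle. Loose; leave it alone.

How it is judged:
By the outcome, as a careful person would: the job done as asked, in the order asked, and still so for the second after the job is handed in, with the robot touching nothing.
It also fails if it takes over 38 s, if anything falls off the work surface, if the arm or the gripper's body presses on something with over 40 N, if the wrist force passes 120 N, or if a joint passes its speed limit or range.

## Working session

There is one attempt and no reset: what is moved stays moved. The work goes in short steps, Python scripts to look and compute and a shell command to move; the robot and the scene stay as the last step left them, time stands still between calls to the robot, and variables do not carry over. Pictures are saved under pics/ and viewed, and the job is handed in when it is done.

```bash
mkdir -p pics
python3 - <<'E'
from cell import arm,get_image,camera_model
import cv2
for n in("side","top"):
    cv2.imwrite(f"pics/{n}0.png",get_image(n)[:,:,::-1]); print(n,camera_model(n))
print(arm.observe())
E
```

```text
side {'fx': 404.64955552307595, 'fy': 404.64955552307595, 'cx': 317.751780957614, 'cy': 206.35003138557212, 'position': array([-0.08137983, -0.632382  ,  0.8061662 ]), 'orientation': array([-2.08388164,  0.8684807 , -0.42988353])}
top {'fx': 484.7742573511383, 'fy': 484.7742573511383, 'cx': 323.55975985925124, 'cy': 207.44063929352436, 'position': array([0.26955446, 0.01759892, 1.7725372 ]), 'orientation': array([-2.13071689,  2.14582028, -0.17504463])}
{'clock': 0.1, 'joints': array([-1.41359267,  0.43512154,  0.02497126,  1.57399751, -0.01160949,
        1.13400257, -0.07510944]), 'dq': array([-0.00070328, -0.00057775,  0.000341  , -0.00291637, -0.00074714,
        0.00219525, -0.00058443]), 'joint_efforts': array([ 3.79429024e-03, -6.69128036e+01,  9.88271087e-01, -3.15144145e+01,
       -6.05973601e-02,  3.74936115e-02,  6.79178083e-05]), 'position': array([0.16052943, 0.60381528, 0.40404631]), 'ee_rot': array([-4.07069176e-01, -3.11504339e+00,  2.17146632e-03]), 'force': array([-0.78644513, -0.27668994,  0.23925151]), 'ft_torque': array([ 0.02173717,  0.02301127, -0.01470443]), 'width': 0.9997716046310016}
```

View pics/side0.png

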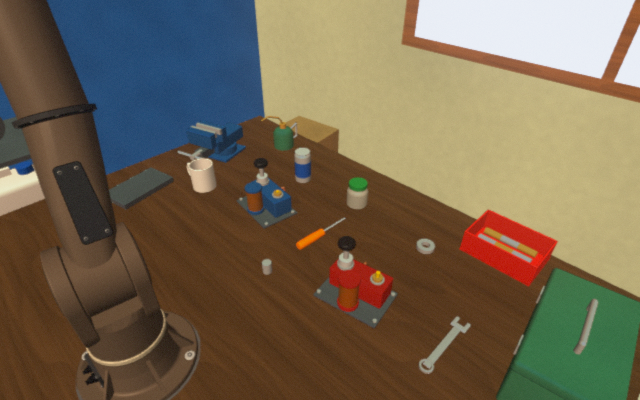

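View pics/top0.png

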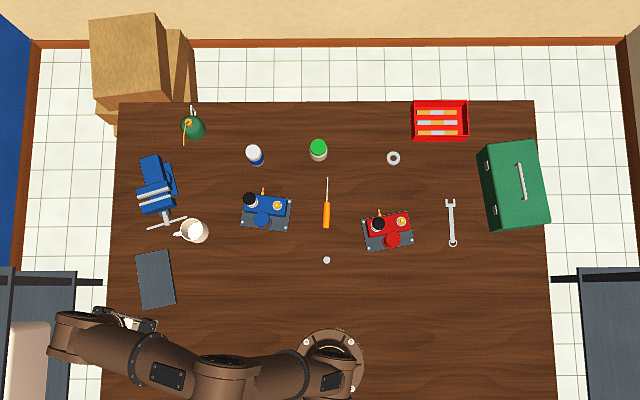

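The top view has the red knob near (378,223) and its pin near (401,221). In the side view they are near (347,243) and (378,275). The blue pump is at (265,205) in the top view. Next I'll measure them.

```bash
cat > h.py <<'E'
import numpy as np,cv2
from cell import arm,get_image,camera_model
from scipy.spatial.transform import Rotation as R
def ray(n,u,v):
    m=camera_model(n); d=R.from_rotvec(m["orientation"]).apply([(u-m["cx"])/m["fx"],(v-m["cy"])/m["fy"],1]); return np.array(m["position"]),d
def onz(n,u,v,z):
    p,d=ray(n,u,v); return p+d*(z-p[2])/d[2]
def proj(n,P):
    m=camera_model(n); c=R.from_rotvec(m["orientation"]).inv().apply(np.array(P)-m["position"]); return m["fx"]*c[0]/c[2]+m["cx"],m["fy"]*c[1]/c[2]+m["cy"]
def tri(a,b):
    A=np.zeros((3,3));B=np.zeros(3)
    for p,d in(a,b):
        d=d/np.linalg.norm(d);M=np.eye(3)-np.outer(d,d);A+=M;B+=M@p
    return np.linalg.solve(A,B)
def blob(mask,x0,y0,x1,y1):
    m=np.zeros_like(mask);m[y0:y1,x0:x1]=mask[y0:y1,x0:x1]
    n,l,s,c=cv2.connectedComponentsWithStats(m); i=1+np.argmax(s[1:,4]); return c[i],s[i]
E
python3 - <<'E'
from h import *
t=get_image("top");s=get_image("side")
dk=lambda im:(im.max(2)<45).astype(np.uint8)
def yel(im):
    h=cv2.cvtColor(im,cv2.COLOR_RGB2HSV);return ((h[...,0]>15)&(h[...,0]<35)&(h[...,1]>130)&(h[...,2]>150)).astype(np.uint8)
for nm,f,z,ro in(("knob",dk,.142,[(366,212,392,236),(334,233,360,255)]),("pin",yel,.08,[(390,210,412,232),(366,266,390,288)])):
    c,st=blob(f(t),*ro[0]);c2,s2=blob(f(s),*ro[1])
    print(nm,c,st,c2,s2,onz("top",*c,z),onz("side",*c2,z),tri(ray("top",*c),ray("side",*c2)))
a=cv2.resize(t[190:270,340:440],None,fx=4,fy=4,interpolation=0);b=cv2.resize(s[225:325,310:410],None,fx=4,fy=3.2,interpolation=0)
cv2.imwrite("pics/crop1.png",np.hstack([a,b])[:,:,::-1])
E
```

```text
knob [378.04201681 222.97478992] [372 217  13  13 119] [346.61184211 242.75      ] [338 236  17  14 152] [ 0.48022262 -0.17106877  0.142     ] [ 0.48283721 -0.17158867  0.142     ] [ 0.48094531 -0.17171118  0.14305221]
pin [401.08108108 220.94594595] [398 218   7   7  37] [377.08888889 276.57777778] [372 271  11  12  90] [ 0.49486712 -0.25958445  0.08      ] [ 0.49704517 -0.26052319  0.08      ] [ 0.49556051 -0.26024952  0.08069259]
```

View pics/crop1.png

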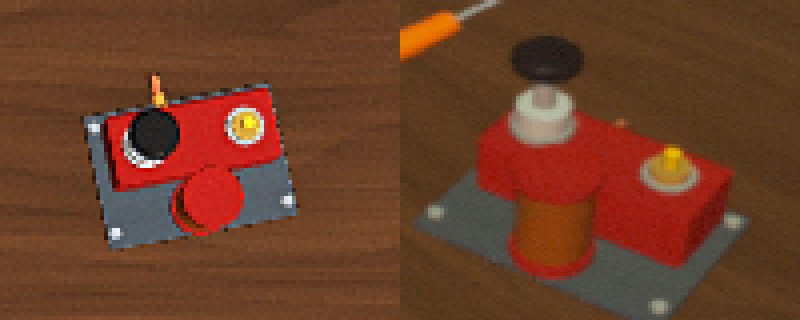

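Run:
```python
from h import *
o=arm.observe();p=o["position"];Rt=R.from_rotvec(o["ee_rot"]);print(Rt.as_matrix().round(3))
r0,a0=np.hypot(*p[:2]),np.arctan2(p[1],p[0]);g=np.array([.481,-.1715]);r1,a1=np.hypot(*g),np.arctan2(g[1],g[0])
for k in range(1,17):
    s=k/16;r=r0+(r1-r0)*s;a=a0+(a1-a0)*s;w=np.array([r*np.cos(a),r*np.sin(a),.405])
    print(k,Rt.inv().apply(w-p).round(4)*1000,(a0-a).round(3))
```

```text
[[-0.966  0.257 -0.   ]
 [ 0.257  0.966 -0.001]
 [-0.    -0.001 -1.   ]]
1 [-63.7 -10.4  -0.7] 0.103
2 [-125.3  -27.3   -0.7] 0.207
3 [-184.1  -50.2   -0.7] 0.31
4 [-239.5  -78.8   -0.6] 0.413
5 [-291.1 -112.6   -0.6] 0.517
6 [-338.2 -151.2   -0.6] 0.62
7 [-380.6 -193.9   -0.5] 0.723
8 [-417.7 -240.3   -0.5] 0.827
9 [-4.495e+02 -2.897e+02 -4.000e-01] 0.93
10 [-4.755e+02 -3.415e+02 -4.000e-01] 1.033
11 [-4.957e+02 -3.951e+02 -3.000e-01] 1.137
12 [-5.100e+02 -4.498e+02 -3.000e-01] 1.24
13 [-5.184e+02 -5.049e+02 -2.000e-01] 1.343
14 [-5.209e+02 -5.599e+02 -2.000e-01] 1.447
15 [-5.177e+02 -6.142e+02 -1.000e-01] 1.55
16 [-5.089e+02 -6.670e+02 -1.000e-01] 1.653
```

```bash
python3 -m pendant '[[[-30,-4,0,0,0,0.05,1],[-64,-10,0,0,0,0.1,1],[-125,-27,0,0,0,0.2,1],[-184,-50,0,0,0,0.3,1],[-240,-79,0,0,0,0.4,1],[-291,-113,0,0,0,0.5,1],[-338,-151,0,0,0,0.6,1],[-380,-194,0,0,0,0.7,1],[-418,-240,0,0,0,0.8,1],[-449,-290,0,0,0,0.9,1],[-475,-341,0,0,0,1.0,1],[-496,-395,0,0,0,1.1,1],[-510,-450,0,0,0,1.2,1],[-518,-505,0,0,0,1.3,1],[-521,-560,0,0,0,1.4,1],[-518,-614,0,0,0,1.5,1],[-512,-650,0,0,0,1.6,1],[-509,-667,0,0,0,1.65,1],[-509,-667,0,0,0,1.65,1],[-509,-667,0,0,0,1.65,1]]]' 20
python3 - <<'E'
from h import *
o=arm.observe();print(o["joints"],o["force"],o["width"]);Rt=R.from_rotvec(o["ee_rot"]);print(Rt.as_matrix().round(3))
print(Rt.inv().apply(np.array([.481,-.1715,.338])-o["position"])*1000)
for n in("side","top"): cv2.imwrite(f"pics/{n}2.png",get_image(n)[:,:,::-1])
E
```

```text
clock: 2.7
position: [0.4818, -0.1699, 0.4046]
ee_rot: [-2.561, -1.819, -0.001]
force: [0.5, 1.1, -0.0]
width: 0.007
[-0.292937    0.27548467  0.66936083  1.88646987 -0.19705064  1.04567919
  0.12179935] [ 0.48637103  1.08668646 -0.01941118] 0.006897095949676606
[[ 0.33   0.944  0.   ]
 [ 0.944 -0.33   0.001]
 [ 0.001 -0.    -1.   ]]
[-1.8131216  -0.25478755 66.5689081 ]
```

View pics/side2.png

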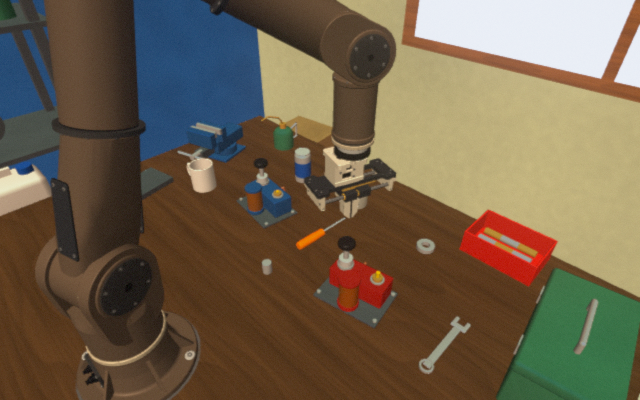

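View pics/top2.png

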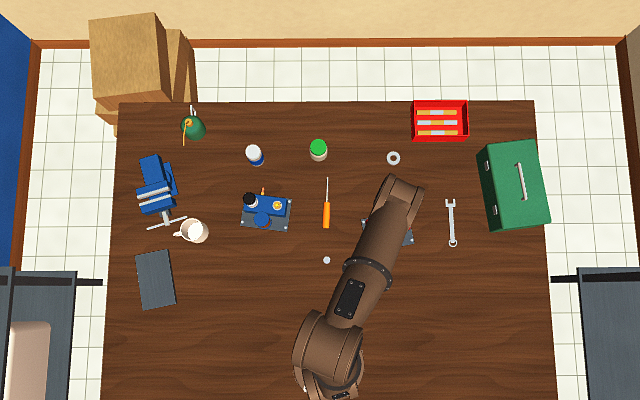

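The side view shows the shut fingertips at about (348,212), above the red knob at (347,243), with nothing around them. I'll start with one careful stroke.

```bash
python3 -m pendant '[[[-2,0,30,0,0,0,1],[-2,0,60,0,0,0,1],[-2,0,72,0,0,0,1],[-2,0,80,0,0,0,1],[-2,0,90,0,0,0,1],[-2,0,98,0,0,0,1],[-2,0,98,0,0,0,1]]]'
python3 - <<'E'
from h import *
print(arm.observe()["force"])
cv2.imwrite("pics/side3.png",cv2.resize(get_image("side")[140:340,250:450],None,fx=3,fy=3)[:,:,::-1])
E
```

```text
clock: 3.68
position: [0.4807, -0.1729, 0.3073]
ee_rot: [-2.563, -1.815, -0.001]
force: [-3.7, 2.6, 9.6]
width: 0.009
[-3.74577862  2.63668206  9.55050912]
```

View pics/side3.png

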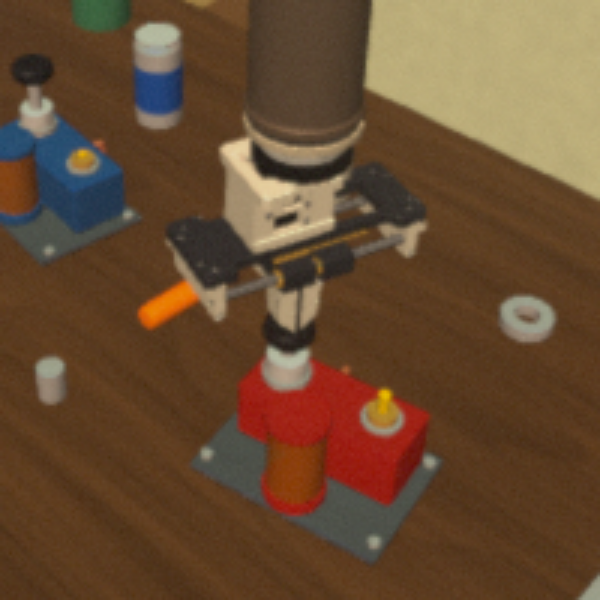

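The fingers sit centred on the knob, which is most of the way down (tips near crop (290,325)), and the pin at (384,400) is clear. I'll push on until I find the stop.

```bash
python3 -m pendant '[[[0,0,3,0,0,0,1],[0,0,5,0,0,0,1],[0,0,5,0,0,0,1]]]'
```

```text
clock: 4.1
position: [0.4806, -0.173, 0.3032]
ee_rot: [-2.563, -1.815, -0.003]
force: [-6.5, 4.3, 16.6]
width: 0.006
```

```bash
python3 -m pendant '[[[0,0,3,0,0,0,1],[0,0,3,0,0,0,1]]]'
```

```text
clock: 4.35
position: [0.4805, -0.1734, 0.3027]
ee_rot: [-2.563, -1.814, -0.007]
force: [-18.5, 9.0, 56.2]
width: 0.007
```

That is a solid stop at TCP z 0.3027. I'll release fully and check the pin.

```bash
python3 -m pendant '[[[0,0,-4,0,0,0,1],[0,0,-16,0,0,0,1],[0,0,-28,0,0,0,1],[0,0,-36,0,0,0,1],[0,0,-36,0,0,0,1]]]'
cat > look.py <<'E'
from h import *
import sys
o=arm.observe();print(o["clock"],o["position"].round(4),o["force"].round(1))
im=get_image("side")
cv2.imwrite(f"pics/{sys.argv[1]}.png",cv2.resize(im[220:320,300:420],None,fx=5,fy=5,interpolation=2)[:,:,::-1])
h=cv2.cvtColor(im,cv2.COLOR_RGB2HSV)
m=((h[...,0]>24)&(h[...,0]<34)&(h[...,1]>150)&(h[...,2]>150)).astype(np.uint8)
c,s=blob(m,364,225,392,290);print("pin px",c,s)
for z in(.083,.090,.097,.104,.111,.123):print(z,np.round(proj("side",[.4953,-.2601,z]),1))
E
python3 look.py side4
```

```text
clock: 4.97
position: [0.4808, -0.1734, 0.3354]
ee_rot: [2.563, 1.814, 0.002]
force: [0.4, 0.1, 0.4]
width: 0.006
4.975 [ 0.4808 -0.1734  0.3354] [0.4 0.1 0.4]Traceback (most recent call last):
  File "look.py", line 8, in <module>
    c,s=blob(m,364,225,392,290);print("pin px",c,s)
        ~~~~^^^^^^^^^^^^^^^^^^^
  File "h.py", line 17, in blob
    n,l,s,c=cv2.connectedComponentsWithStats(m); i=1+np.argmax(s[1:,4]); return c[i],s[i]
                                                     ~~~~~~~~~^^^^^^^^^
    return _wrapfunc(a, 'argmax', axis=axis, out=out, **kwds)
    return bound(*args, **kwds)
ValueError: attempt to get argmax of an empty sequence
```

View pics/side4.png

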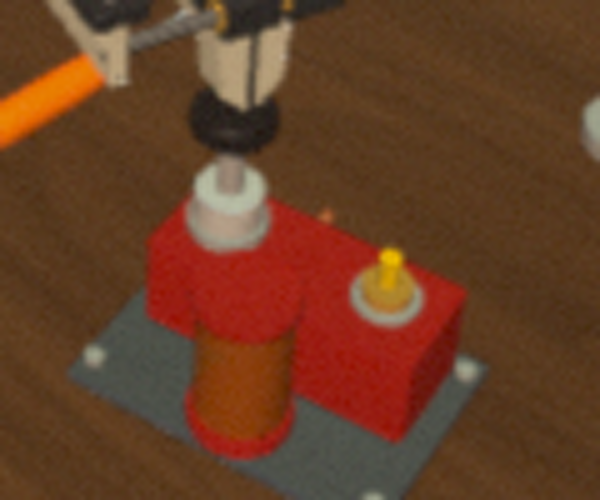

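The first stroke lifted the pin a little: its top is at crop (391,252). Release was clean, so I'll do two more strokes.

```bash
python3 -m pendant '[[[2,0,14,0,0,0,1],[2,0,26,0,0,0,1],[2,0,34,0,0,0,1],[2,0,34.5,0,0,0,1],[2,0,34.5,0,0,0,1],[2,0,22,0,0,0,1],[2,0,8,0,0,0,1],[2,0,0,0,0,0,1],[2,0,0,0,0,0,1],[2,0,14,0,0,0,1],[2,0,26,0,0,0,1],[2,0,34,0,0,0,1],[2,0,34.5,0,0,0,1],[2,0,34.5,0,0,0,1]]]'
python3 -m pendant '[[[0,0,-12,0,0,0,1],[0,0,-26,0,0,0,1],[0,0,-34.5,0,0,0,1],[0,0,-34.5,0,0,0,1]]]'
sed -i 's/^h=cv2.*//;s/^m=.*//;s/^c,s=.*//' look.py; python3 look.py side5
```

```text
clock: 6.78
position: [0.4814, -0.1718, 0.3027]
ee_rot: [-2.565, -1.814, -0.006]
force: [-13.8, 7.1, 57.3]
width: 0.003
clock: 7.28
position: [0.4809, -0.1712, 0.3341]
ee_rot: [-2.564, -1.815, 0.001]
force: [-0.1, 0.3, 0.2]
width: 0.005
7.275 [ 0.4809 -0.1712  0.3341] [-0.1  0.3  0.2]
0.083 [376.6 276. ]
0.09 [376.9 274. ]
0.097 [377.1 272. ]
0.104 [377.4 269.9]
0.111 [377.7 267.8]
0.123 [378.1 264.2]
```

View pics/side5.png

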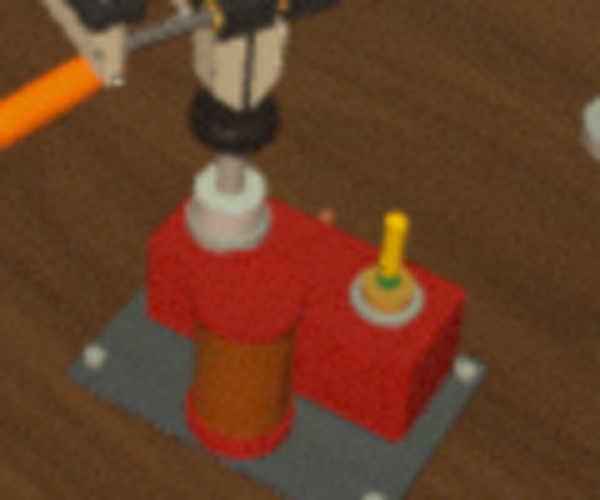

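The pin is fully out: its top is at crop (396,217), which is pixel row about 263, or roughly 123 mm up. The green band shows at (389,282). Now to move clear and check.

```bash
python3 -m pendant '[[[0,0,-20,0,0,0,1],[0,0,-50,0,0,0,1],[0,0,-85,0,0,0,1],[0,0,-110,0,0,0,1],[0,0,-120,0,0,0,1],[0,0,-120,0,0,0,1],[0,0,-120,0,0,0,1]]]'
python3 look.py side6
python3 - <<'E'
from h import *
a=cv2.imread("pics/side6.png")
cv2.imwrite("pics/full7.png",get_image("side")[:,:,::-1])
print(arm.observe()["dq"].round(3))
E
```

```text
clock: 8.2
position: [0.4809, -0.1711, 0.4534]
ee_rot: [-2.563, -1.814, 0.002]
force: [0.1, 0.1, 0.5]
width: 0.004
8.2 [ 0.4809 -0.1711  0.4534] [0.1 0.1 0.5]
0.083 [376.6 276. ]
0.09 [376.9 274. ]
0.097 [377.1 272. ]
0.104 [377.4 269.9]
0.111 [377.7 267.8]
0.123 [378.1 264.2]
[ 0.002 -0.003  0.    -0.005  0.001  0.002 -0.001]
```

View pics/side6.png

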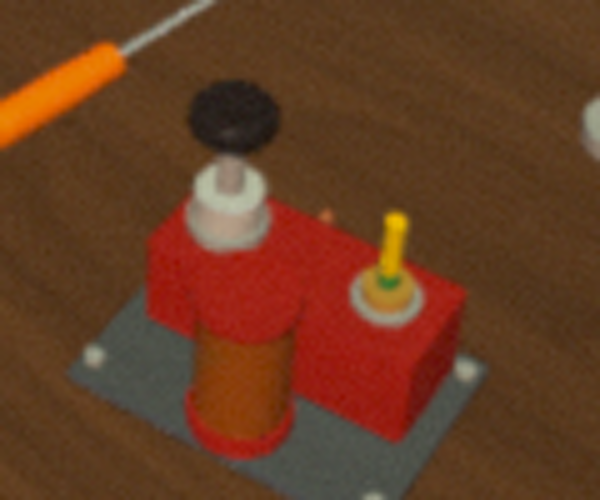

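View pics/full7.png

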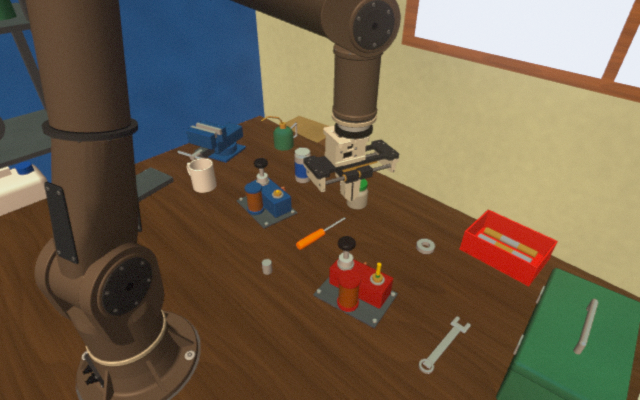

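The knob is fully up at pixel (347,243), the same as at the start. The pin stands out with its green band showing, the gripper is well clear, and everything else is where it was.

```bash
python3 -c "
from cell import arm
print(arm.sign_off())"
```

```text
the job is handed in; nothing more can be done
None
```

The red pump is primed: three full strokes with the shut fingertips brought the yellow pin fully out with its green band showing, and I handed the job in at about 8.2 s.

- **Strokes:** On strokes 1 and 3 I measured the knob at its stop, with about 57 N at the wrist against the 120 N limit. I lifted the fingertips clear of the knob after every stroke, and the force read zero after strokes 1 and 3. Stroke 2 ran in the same call as stroke 3, so I took no reading or picture of it on its own.
- **Last checks:** The final side picture puts the pin top at pixel row 263; 123 mm up should be row 264. The knob is back at its starting position in that picture. The gripper is about 125 mm above it, with no contact force.
- **Other things:** The blue pump and the loose items look unmoved in the last side picture. I judged that by eye and did not measure it. The jar is partly hidden by the gripper there. I took no final top view.

No check failed or disagreed. One script of mine crashed on an empty colour mask, so I read the pin height from the picture instead.

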